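# Pack the nutmeg caddy from the lazy susan

### The arm

A 6-joint arm with a two-finger parallel gripper is mounted at the origin on the work surface. World frame = base frame: x ahead of the robot, y to its left, z up, the work surface at z = 0. Lengths are in m, angles in rad, forces in N, time in s.
With the tool pointing down it reaches from about 0.25 to 0.725 m from the base axis. Payload 4 kg.
Tool frame: the origin (TCP) lies on the centre line of the jaws, within the pads' length; the fingertips stand 17 mm ahead of it and the grasp point (between the pads) lies 2 mm behind it; z points along the fingers, y is the line along which they close (so a half turn about z gives the same grasp; the last joint's range is limited). The gripper opens to 85 mm and grips with 20 to 120 N. Pads are 22 mm wide; open, the fingers measure 114 mm over their backs; the gripper's body (76 mm by 85 mm) begins 54 mm behind the grasp point. The pads swing forward as they close: fully open they stand 13 mm farther back than shut.
Start: joints at [-1.112, 0.241, 0.005, 1.335, 0, 1.571], TCP at [0.221, -0.448, 0.22] pointing down, gripper open.
Joint ranges: [-2.72, 2.72], [-1.05, 1.87], [-1.09, 1.28], [-1.99, 2.15], [-1.42, 1.44], [-3.14, 3.14]. Speed limits (rad/s): [2.79, 2.79, 3.14, 3.14, 3.14, 3.14].

### API

Orientations are given as a unit quaternion [x, y, z, w].
In Python, from workcell import bot, camera, get_calibration gives the robot as it stands.
- The arm moves only by the tool apply_moves, never from a script. Its argument "steps" is a list of rows, each a list of 3 entries, a list of its own where there are three numbers: the shift along the tool's x, y, z as a fraction of full scale, then the turn, a rotation vector about the tool's x, y, z as a fraction of full scale, then the opening, from 0 (shut) to 1 (fully open). A call has exactly 8 rows; each row shifts and turns the commanded pose from where the row before left it, along the tool's axes as they then stand; what a row does not reach is not made up. Full scale, the value 1, is 20 cm for a shift and pi rad for a turn. A row lasts 1/12 s, in which the tool goes at most 41.7 mm and 7.16 degrees, less where a joint would pass 70% of its speed; a pose out of reach is approached as far as the arm can. A call with a number of a shift or a turn outside -1 to 1 is refused whole. A call with a gripper value outside its range is refused whole. The fingers move at their own pace and stop on an object; the grip force is fixed at half the most. Time passes only in rows, so rows that do not move let the fingers close, or fill a call up. It gives the time, the measured TCP pose, the force, the opening and the grip force at its end, in the units of the state.
- bot.get_obs(): the state, without advancing time (a new reading comes with each control period).
- camera(name): name is "side" or "top"; returns (picture, depth): 480x640x3 uint8, red, green, blue; 480x640 float32, m along the optical axis (not along the pixel's ray), 0 where there is no reading.
- get_calibration(name): a dict with "fov_y" (degrees; the focal length in pixels is half the picture's height over the tangent of half this angle, whatever the lens; pixels are square), "cx", "cy" (the principal point, pixels), "dist_coeffs" ([k1, k2, p1, p2, k3] as OpenCV has them; the pictures are not rectified), "rvec" (rotation vector, rad) and "tvec" (3), from world to camera coordinates, as OpenCV has them. Camera axes: x right, y down, z forward; pixel columns grow to the right and rows downward; lengths in m; the calibration is good to about 2 mm. A picture is of the moment at which its call begins. get_calibration takes no time and is no camera call.
- bot.job_done(): hands the job in; it is judged then, once.
The state is a dict: "clock": time; "joint_pos": joint angles; "joint_vel": joint speeds; "tau": joint torques, N m; "eef_pos": TCP position; "tool_rot": TCP orientation; "ft_force": force on the tool from outside, world axes, zero at the start; "ft_torque": the same for the moment, N m; "grip_width": finger opening in m; "grasp_force": force on a finger pad.
Only numpy, scipy, OpenCV 4.12 (cv2) and the standard library are available. Lean on these libraries where they do the work, as an engineer would, in place of code of your own. Each camera call takes 0.05 s, during which the arm holds its last target. There are 200 camera calls.

### The job

Pack the caddy for the kitchen: stand the red-, yellow- and blue-lidded nutmeg jars and the black-topped grater upright on the floor of the compartment that has the colour of their own lid or top. Keep them upright and set them down gently, without dropping them. Leave the white-lidded jar and the empty open jar standing where they are on the lazy susan.

Things in the scene. Friction and masses are not known exactly. Their poses are not given: they have to be found in the camera images.
- jar_red_mid (a point): Spice jar to be packed: clear glass cylinder 42 mm across with brown nutmegs inside and a red screw lid 44 mm across (top 14 mm); 66 mm tall in all, about 150 g. Point: on its axis, half-way up (33 mm above its underside); z up. It stands on the lazy susan.
- jar_yellow_mid (a point): Spice jar to be packed: clear glass cylinder 42 mm across with brown nutmegs inside and a yellow screw lid 44 mm across (top 14 mm); 66 mm tall in all, about 150 g. Point: on its axis, half-way up (33 mm above its underside); z up. It stands on the lazy susan.
- jar_blue_mid (a point): Spice jar to be packed: clear glass cylinder 42 mm across with brown nutmegs inside and a blue screw lid 44 mm across (top 14 mm); 66 mm tall in all, about 150 g. Point: on its axis, half-way up (33 mm above its underside); z up. It stands on the lazy susan.
- grater_mid (a point): Nutmeg grater to be packed: small upright steel box grater, 36 mm (its x) by 30 mm (its y), with a black plastic top 40 x 34 mm from 43 to 53 mm up and a black loop handle on it along its x; 66 mm tall in all, about 120 g. Point: on its axis, half-way up (33 mm above its underside); z up. It stands on the counter, at any yaw, between the lazy susan and the caddy; grip it across its y.
- jar_white_mid (a point): Look-alike that stays: the same nutmeg jar, 42 mm across and 66 mm tall, but with a white lid. Point: on its axis, half-way up (33 mm above its underside). The five jars stand in a ring of 105 mm radius (to about 5 mm) on a pale oak lazy susan, 300 mm across, whose top is 28 mm above the counter and which turns stiffly; neighbours are about 120 mm apart, centre to centre. A white ceramic honey pot, 62 mm across and 68 mm tall, stands in the middle of the ring.
- jar_open_mid (a point): Look-alike that stays: the empty glass jar without a lid, 42 mm across, 52 mm tall, wall 3 mm, on the lazy susan. Point: on its axis, half-way up (26 mm above its underside).
- cell_red_in (a point): The red compartment of the caddy: a fixed square red plastic tray, 72 mm outside, 64 mm inside, walls 4 mm thick whose rim is 8 mm above its floor. Point: centre of its inner floor, 14 mm above the counter; x and y along its sides, z up. The four compartments stand two by two, 92 mm apart centre to centre, in a fixed oak caddy 192 mm square with a rim 20 mm above the counter, and change places from start to start.
- cell_yellow_in (a point): The yellow compartment of the caddy: a fixed square yellow plastic tray, 72 mm outside, 64 mm inside, walls 4 mm thick whose rim is 8 mm above its floor. Point: centre of its inner floor, 14 mm above the counter; x and y along its sides, z up. The four compartments stand two by two, 92 mm apart centre to centre, in a fixed oak caddy 192 mm square with a rim 20 mm above the counter, and change places from start to start.
- cell_blue_in (a point): The blue compartment of the caddy: a fixed square blue plastic tray, 72 mm outside, 64 mm inside, walls 4 mm thick whose rim is 8 mm above its floor. Point: centre of its inner floor, 14 mm above the counter; x and y along its sides, z up. The four compartments stand two by two, 92 mm apart centre to centre, in a fixed oak caddy 192 mm square with a rim 20 mm above the counter, and change places from start to start.
- cell_black_in (a point): The black compartment of the caddy: a fixed square black plastic tray, 72 mm outside, 64 mm inside, walls 4 mm thick whose rim is 8 mm above its floor. Point: centre of its inner floor, 14 mm above the counter; x and y along its sides, z up. The four compartments stand two by two, 92 mm apart centre to centre, in a fixed oak caddy 192 mm square with a rim 20 mm above the counter, and change places from start to start.

How it is judged:
By the outcome, as a careful person would: the job done as asked, in the order asked, and still so for the second after the job is handed in, with the robot touching nothing.
It also fails if it takes over 112 s, if anything falls off the work surface, if the arm or the gripper's body presses on something with over 40 N, if the wrist force passes 120 N, or if a joint passes its speed limit or range.

## Working session

There is one attempt and no reset: what is moved stays moved. The work goes in short steps, Python scripts to look and compute and a tool call to move; the robot and the scene stay as the last step left them, time stands still between calls to the robot, and variables do not carry over. Pictures are saved under pics/ and viewed, at most 14 in all, crops included, and the job is handed in when it is done.

Besides the shell and the picture viewer there is one more tool, called after ">>>" as name(argument=value, ...), one argument or row to a line, values as JSON. apply_moves: Moves the arm, as the interface text tells. Its arguments: {"type":"object","properties":{"steps":{"type":"array"}},"required":["steps"]}

```bash
mkdir -p pics; ls
python3 - <<'E'
from workcell import bot,camera,get_calibration
import cv2
o=bot.get_obs();print(o)
for n in("top","side"):
    p,d=camera(n);cv2.imwrite(f"pics/{n}0.png",p[:,:,::-1]);print(get_calibration(n))
E
```

```text
pics
{'clock': 0.0, 'joint_pos': array([-1.11200649e+00,  2.41415383e-01,  3.69576816e-03,  1.33520348e+00,
       -1.18380328e-05,  1.57078934e+00]), 'joint_vel': array([-7.53199919e-04, -7.09417765e-04,  2.12442480e-04,  1.27619514e-05,
       -1.72810670e-05, -9.60175653e-04]), 'tau': array([-1.25685765e-03, -3.72314215e+01,  2.52409798e+01,  1.68577203e-02,
       -9.57797783e-05,  1.94499069e-05]), 'eef_pos': array([ 0.22113112, -0.4476944 ,  0.21940093]), 'tool_rot': array([ 9.73802815e-01,  2.27391615e-01, -2.47561656e-04, -1.03418355e-03]), 'ft_force': array([ 0.16037159, -0.1977511 ,  0.18272867]), 'ft_torque': array([-0.04963465,  0.03923499,  0.04023726]), 'grasp_force': 0.0, 'grip_width': 0.08558708694603735}
{'fov_y': 46.43301996453757, 'cx': 318.01360569860975, 'cy': 235.37538324529345, 'dist_coeffs': array([-0.04933045,  0.        ,  0.        ,  0.        ,  0.        ]), 'rvec': array([ 2.12378758, -2.12898233,  0.20027137]), 'tvec': array([-0.00780701,  0.51987464,  1.17822684])}
{'fov_y': 43.962968521934, 'cx': 313.4722550201035, 'cy': 246.22368327132534, 'dist_coeffs': array([-0.12630439,  0.        ,  0.        ,  0.        ,  0.        ]), 'rvec': array([ 1.12238353, -2.35178281,  1.03686646]), 'tvec': array([0.32210206, 0.33273797, 1.01684084])}
```

View pics/top0.png

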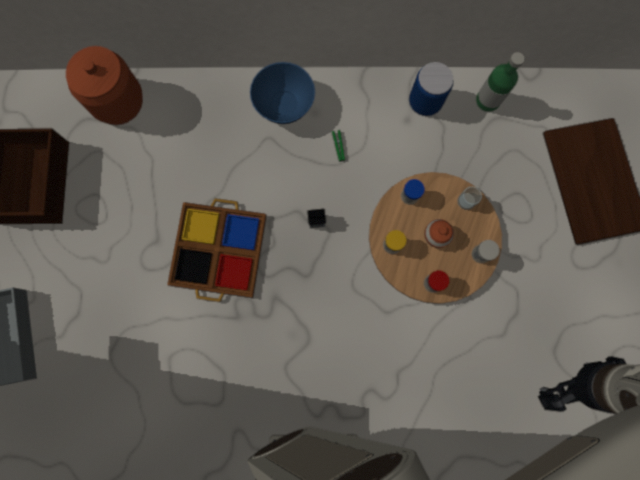

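View pics/side0.png

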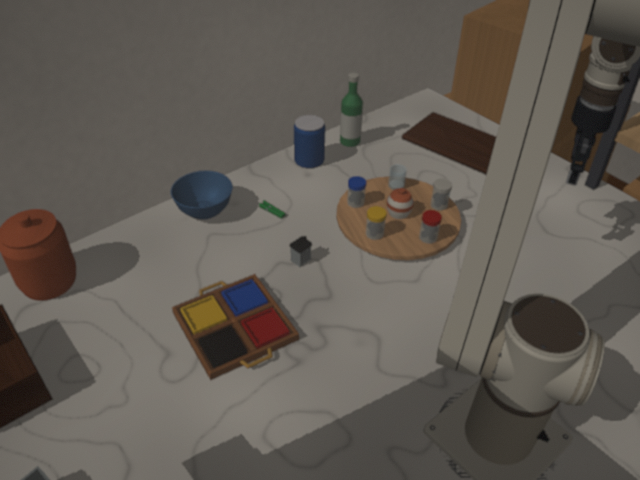

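The top view shows lids: blue (414,190), yellow (396,241), red (438,281), white (487,251), open jar (469,200). The grater is at (317,217) and the cells are yellow (201,226), blue (241,232), black (194,266), red (236,272). The side view shows the same things unobstructed.

```bash
cat > h.py <<'E'
from workcell import bot,camera,get_calibration
import cv2,numpy as np
from scipy.spatial.transform import Rotation as R
def cal(n):
    c=get_calibration(n);f=240/np.tan(np.radians(c["fov_y"]/2))
    return np.array([[f,0,c["cx"]],[0,f,c["cy"]],[0,0,1]]),c["dist_coeffs"],R.from_rotvec(c["rvec"]).as_matrix(),c["tvec"]
def ray(n,uv):
    K,D,r,t=cal(n)
    q=cv2.undistortPoints(np.float64(uv).reshape(-1,1,2),K,D)[:,0]
    return -r.T@t,np.c_[q,np.ones(len(q))]@r
def plane(n,uv,z):
    o,d=ray(n,uv);return o+d*((z-o[2])/d[:,2])[:,None]
def tri(ut,us):
    o1,d1=ray("top",[ut]);o2,d2=ray("side",[us]);A=np.c_[d1[0],-d2[0]]
    s=np.linalg.lstsq(A,o2-o1,rcond=None)[0];a=o1+s[0]*d1[0];b=o2+s[1]*d2[0]
    return (a+b)/2,np.linalg.norm(a-b)
def mask(p,col):
    h,s,v=cv2.split(cv2.cvtColor(p,cv2.COLOR_RGB2HSV))
    h=h.astype(int)
    m={"red":((h<6)|(h>174))&(s>190)&(v>60),"yellow":(abs(h-26)<6)&(s>160)&(v>90),"blue":(abs(h-112)<10)&(s>170)&(v>60),"black":(v<45)}[col]
    return m.astype(np.uint8)
def blobs(p,col,lo=25,hi=2500):
    out=[]
    for c in cv2.findContours(mask(p,col),cv2.RETR_EXTERNAL,cv2.CHAIN_APPROX_NONE)[0]:
        a=cv2.contourArea(c)
        if lo<a<hi:
            M=cv2.moments(c);out.append((round(M["m10"]/a,1),round(M["m01"]/a,1),a,cv2.boundingRect(c),c))
    return out
E
python3 - <<'E'
from h import *
for n in("top","side"):
    p=cv2.imread(f"pics/{n}0.png")[:,:,::-1].copy()
    for c in("red","yellow","blue","black"):
        for b in blobs(p,c):print(n,c,b[:4])
E
```

```text
top red (438.4, 280.3, 283.5, (429, 271, 20, 20))
top red (233.1, 271.7, 991.5, (215, 254, 37, 36))
top yellow (395.6, 239.9, 291.0, (386, 230, 21, 20))
top yellow (199.8, 225.7, 935.0, (182, 209, 37, 35))
top blue (240.2, 231.8, 891.5, (223, 215, 35, 34))
top blue (413.8, 189.0, 243.5, (405, 180, 19, 19))
top black (373.8, 468.0, 870.5, (337, 453, 65, 27))
top black (278.5, 441.9, 222.5, (255, 429, 48, 27))
top black (627.2, 399.6, 211.0, (620, 390, 17, 20))
top black (581.2, 387.5, 2044.5, (539, 357, 86, 56))
top black (24.6, 335.0, 994.5, (14, 289, 22, 91))
top black (192.1, 265.6, 1072.5, (172, 247, 41, 37))
top black (316.5, 217.8, 248.5, (308, 209, 18, 18))
top black (431.2, 104.8, 358.5, (416, 92, 33, 24))
top black (504.2, 89.3, 71.0, (495, 79, 19, 15))
top black (131.1, 99.5, 547.0, (113, 72, 29, 51))
top black (511.7, 71.8, 30.5, (508, 68, 8, 8))
top black (264.8, 89.0, 688.0, (252, 65, 33, 55))
side yellow (202.8, 313.7, 957.0, (181, 296, 45, 37))
side yellow (376.1, 213.6, 191.0, (367, 207, 19, 15))
side black (542.7, 435.9, 68.0, (537, 430, 12, 12))
side black (507.7, 403.3, 276.5, (482, 378, 76, 39))
side black (20.8, 395.4, 1742.5, (0, 331, 52, 97))
side black (222.2, 345.9, 1173.5, (198, 325, 49, 43))
side black (5.1, 331.6, 276.5, (0, 309, 16, 38))
side black (522.7, 304.4, 143.0, (512, 296, 27, 20))
side black (300.8, 244.5, 161.5, (291, 237, 20, 16))
side black (616.5, 50.6, 525.0, (600, 39, 36, 23))
```

```bash
sed -i 's/(s>190)&(v>60)/(s>150)\&(v>60)/; s/(s>170)&(v>60)/(s>130)\&(v>60)/' h.py
python3 - <<'E'
from h import *
B={}
for n in("top","side"):
    p=cv2.imread(f"pics/{n}0.png")[:,:,::-1].copy()
    for c in("red","yellow","blue","black"):
        for b in blobs(p,c,100):
            if n=="top" and (not 170<b[0]<450 or b[1]<150 or b[1]>300) or n=="side" and(not 180<b[0]<450 or b[1]<170 or b[1]>370):continue
            k=c+("_cell" if b[2]>500 else "")
            B[n,k]=b; print(n,k,b[:4])
for k in("red","yellow","blue","black","red_cell","yellow_cell","blue_cell","black_cell"):
    if("side",k) in B:print(k,*tri(B["top",k][:2],B["side",k][:2]))
    z=.022 if "cell" in k else (.056 if k=="black" else .092)
    c=B["top",k][4]; P=plane("top",c.reshape(-1,2),z)[:,:2].astype(np.float32)
    print("  plane",plane("top",[B["top",k][:2]],z)[0].round(4),"rect",cv2.minAreaRect(P))
    if("side",k) in B:
        c=B["side",k][4]; P=plane("side",c.reshape(-1,2),z)[:,:2].astype(np.float32)
        print("  side plane",plane("side",[B["side",k][:2]],z)[0].round(4),"rect",cv2.minAreaRect(P))
a=cv2.imread("pics/top0.png")[195:240,295:340];b=cv2.imread("pics/side0.png")[225:270,278:323]
cv2.imwrite("pics/gr.png",np.hstack([cv2.resize(x,None,fx=8,fy=8,interpolation=cv2.INTER_CUBIC) for x in(a,b)])*2)
E
```

```text
top red (438.4, 280.4, 300.0, (428, 271, 21, 20))
top red_cell (233.1, 271.7, 991.5, (215, 254, 37, 36))
top yellow (395.6, 239.9, 291.0, (386, 230, 21, 20))
top yellow_cell (199.8, 225.7, 935.0, (182, 209, 37, 35))
top blue_cell (240.1, 231.6, 935.5, (222, 214, 37, 36))
top blue (413.8, 188.9, 260.5, (405, 180, 19, 19))
top black_cell (192.1, 265.6, 1072.5, (172, 247, 41, 37))
top black (316.5, 217.8, 248.5, (308, 209, 18, 18))
side red_cell (264.2, 327.0, 1079.5, (241, 307, 48, 41))
side red (431.3, 217.2, 190.5, (423, 210, 18, 15))
side yellow_cell (202.8, 313.7, 957.0, (181, 296, 45, 37))
side yellow (376.1, 213.6, 191.0, (367, 207, 19, 15))
side blue_cell (243.7, 297.1, 830.0, (222, 280, 45, 35))
side blue (356.3, 182.9, 140.5, (349, 177, 16, 13))
side black_cell (222.2, 345.9, 1173.5, (198, 325, 49, 43))
side black (300.8, 244.5, 161.5, (291, 237, 20, 16))
red [ 0.4157348  -0.26014041  0.09080078] 0.00023351145732970708
  plane [ 0.4155 -0.26    0.092 ] rect ((0.4153737425804138, -0.25927674770355225), (0.04221942648291588, 0.03977897763252258), 89.73983001708984)
  side plane 
[... 1966 characters left out ...]
[0.53430248 0.16603238 0.01963434] 0.00039296604340265546
  plane [0.5337 0.1656 0.022 ] rect ((0.5341511368751526, 0.16587044298648834), (0.0724455788731575, 0.07120381295681), 81.68128967285156)
  side plane [0.5326 0.1672 0.022 ] rect ((0.5339419841766357, 0.16654011607170105), (0.07221022993326187, 0.0716363936662674), 82.03113555908203)
black_cell [0.45679465 0.27069019 0.01880998] 0.0018317863234854279
  plane [0.457  0.2707 0.022 ] rect ((0.45724356174468994, 0.2706613838672638), (0.07962215691804886, 0.07499504834413528), 81.8217544555664)
  side plane [0.4537 0.2712 0.022 ] rect ((0.4547356963157654, 0.2705008089542389), (0.07398679107427597, 0.07808350771665573), 81.07038116455078)
```

View pics/gr.png

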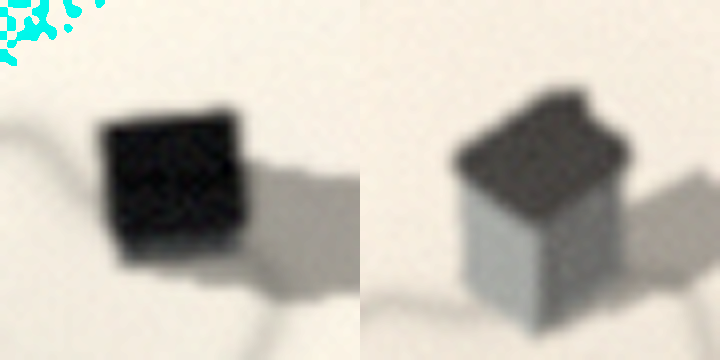

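Run:
```python
from h import *
f=lambda n,L,z,ox,oy,du:plane(n,[(ox+(u-du+.5)/8-.5,oy+(v+.5)/8-.5) for u,v in L],z)[:,:2]
s=f("side",[(462,178),(540,222),(622,172)],.043,278,225,360);print(s.round(4),np.linalg.norm(np.diff(s,axis=0),axis=1),"c",(s[0]+s[2])/2,np.degrees(np.arctan2(*(np.diff(s,axis=0).T[::-1]))))
s=f("side",[(458,155),(540,193),(628,148)],.053,278,225,360);print(s.round(4))
t=f("top",[(102,122),(238,108)],.053,295,195,0);print(t.round(4),np.linalg.norm(t[1]-t[0]))
print(bot.get_obs()["clock"])
```

```text
[[ 0.5755  0.0123]
 [ 0.5483  0.0064]
 [ 0.5499 -0.0236]] [0.02783257 0.03012292] c [ 0.56271394 -0.00568305] [-167.91848234  -86.81178371]
[[ 0.5748  0.0139]
 [ 0.5489  0.0059]
 [ 0.5481 -0.0241]]
[[ 0.5762  0.0143]
 [ 0.5801 -0.0231]] 0.03764849563871264
0.1
```

```bash
cat > go.py <<'E'
from h import *
import sys
# usage: go.py x y z [yaw_deg]: turn (before shift) and shift in move units from the measured pose
a=[float(v) for v in sys.argv[1:]]
o=bot.get_obs();M=R.from_quat(o["tool_rot"]).as_matrix()
yaw=np.degrees(np.arctan2(M[1,1],M[0,1]));t=a[3]-yaw if len(a)>3 else 0
print("pos",o["eef_pos"].round(4),"yaw",yaw.round(1),"tilt z",M[:,2].round(3),"j",o["joint_pos"].round(2),"t",o["clock"])
M2=R.from_rotvec([0,0,np.radians(t)]).as_matrix()@M
s=M2.T@(np.array(a[:3])-o["eef_pos"])/.2
print("turn z total",round(-t/180,4),"shift total",s.round(4),"mm",np.linalg.norm(s[:2])*200,s[2]*200)
E
python3 go.py .4155 -.2598 .2
```

```text
pos [ 0.2212 -0.4478  0.2195] yaw -63.7 tilt z [-0.001  0.002 -1.   ] j [-1.11  0.24  0.    1.34 -0.    1.57] t 0.1
turn z total 0.0 shift total [ 1.2874 -0.4121  0.0982] mm 270.3472589602644 19.644217221613623
```

>>> apply_moves(
  steps=[
    [[0.1,-0.032,0.0],[0,0,0],1],
    [[0.19,-0.061,0.02],[0,0,0],1],
    [[0.19,-0.061,0.02],[0,0,0],1],
    [[0.19,-0.061,0.02],[0,0,0],1],
    [[0.19,-0.061,0.02],[0,0,0],1],
    [[0.19,-0.061,0.018],[0,0,0],1],
    [[0.14,-0.045,0],[0,0,0],1],
    [[0.097,-0.03,0],[0,0,0],1],
  ],
)

```text
clock: 0.77
eef_pos: [0.4171, -0.2578, 0.2]
tool_rot: [0.973, 0.229, -0.0, -0.001]
ft_force: [0.5, -0.7, 0.1]
grip_width: 0.0852
grasp_force: 0.0
```

```bash
python3 go.py .4155 -.2598 .081
```

```text
pos [ 0.4171 -0.2578  0.2   ] yaw -63.5 tilt z [-0.001  0.001 -1.   ] j [-0.55  0.23 -0.06  1.28  0.    2.13] t 0.7667
turn z total 0.0 shift total [-0.0114  0.0066  0.5948] mm 2.6308381360445052 118.9552456657288
```

>>> apply_moves(
  steps=[
    [[-0.005,0.003,0.06],[0,0,0],1],
    [[0,0,0.09],[0,0,0],1],
    [[0,0,0.1],[0,0,0],1],
    [[0,0,0.1],[0,0,0],1],
    [[0,0,0.1],[0,0,0],1],
    [[0,0,0.08],[0,0,0],1],
    [[0,0,0.065],[0,0,0],1],
    [[0,0,0],[0,0,0],1],
  ],
)

```text
clock: 1.43
eef_pos: [0.4127, -0.2599, 0.0786]
tool_rot: [0.974, 0.227, -0.002, -0.002]
ft_force: [-0.4, 0.5, 0.3]
grip_width: 0.0853
grasp_force: 0.0
```

```bash
python3 go.py .4155 -.2598 .081
python3 - <<'E'
from h import *
for n in("top","side"):
    p,d=camera(n);x,y=(370,180) if n=="top" else (350,120)
    cv2.imwrite(f"pics/{n}1.png",cv2.resize(p[y:y+140,x:x+140,::-1],None,fx=4,fy=4))
a=np.hstack([cv2.imread(f"pics/{n}1.png") for n in("top","side")]);cv2.imwrite("pics/r1.png",cv2.resize(a,(800,400)))
E
```

```text
pos [ 0.4127 -0.2599  0.0786] yaw -63.7 tilt z [-0.006  0.004 -1.   ] j [-0.56  0.33 -0.26  0.98 -0.    2.12] t 1.4333
turn z total 0.0 shift total [ 0.0128  0.0059 -0.0123] mm 2.8163429223145706 -2.4582778871261564
```

View pics/r1.png

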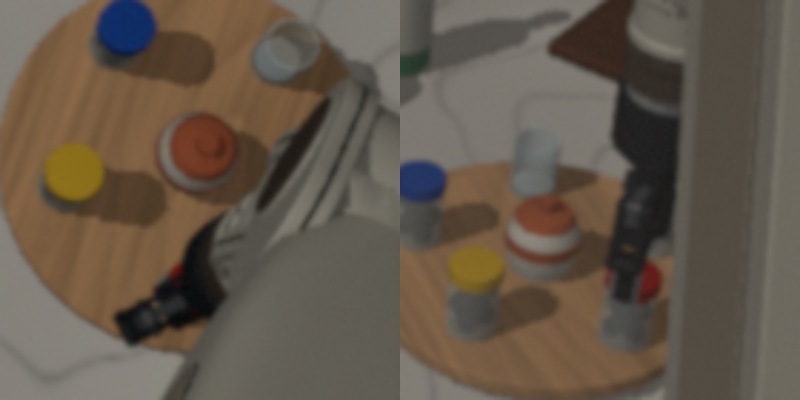

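The view shows the fingers straddling the red lid (crop side view about (630,280)), and the neighbours are clear. I'll make a small correction and close.

>>> apply_moves(
  steps=[
    [[0.012,0.006,-0.01],[0,0,0],1],
    [[0,0,0],[0,0,0],0],
    [[0,0,0],[0,0,0],0],
    [[0,0,0],[0,0,0],0],
    [[0,0,0],[0,0,0],0],
    [[0,0,0],[0,0,0],0],
    [[0,0,0],[0,0,0],0],
    [[0,0,0],[0,0,0],0],
  ],
)

```text
clock: 2.2
eef_pos: [0.4177, -0.2614, 0.0837]
tool_rot: [0.974, 0.227, -0.0, -0.0]
ft_force: [-0.3, -0.1, -0.4]
grip_width: 0.0007
grasp_force: 0.0
```

>>> apply_moves(
  steps=[
    [[0,0,0],[0,0,0],0],
    [[0,0,0],[0,0,0],0],
    [[0,0,0],[0,0,0],0],
    [[0,0,-0.02],[0,0,0],0],
    [[0,0,-0.05],[0,0,0],0],
    [[0,0,-0.08],[0,0,0],0],
    [[0,0,-0.1],[0,0,0],0],
    [[0,0,-0.1],[0,0,0],0],
  ],
)

```text
clock: 2.87
eef_pos: [0.4176, -0.2613, 0.1551]
tool_rot: [0.974, 0.227, -0.0, -0.0]
ft_force: [0.0, -0.5, 0.4]
grip_width: -0.0002
grasp_force: 0.0
```

```bash
python3 go.py .4436 .1798 .16 -40
```

```text
pos [ 0.4176 -0.2613  0.1551] yaw -63.7 tilt z [-0.  0. -1.] j [-0.56  0.27 -0.14  1.17  0.    2.12] t 2.8667
turn z total -0.1317 shift total [ 1.773  -1.3182 -0.0243] mm 441.86568197684534 -4.869420463177269
```

The gripper shut fully on nothing, so I'll look before going on.

Run:
```python
from h import *
for n in("top","side"):
    p,d=camera(n);x,y=(370,180) if n=="top" else (350,120)
    cv2.imwrite(f"pics/{n}2f.png",p[:,:,::-1])
    cv2.imwrite(f"pics/{n}2.png",cv2.resize(p[y:y+140,x:x+140,::-1],None,fx=4,fy=4))
    for c in("red","yellow","blue"):
        for b in blobs(p,c,15,500):print(n,c,b[:4])
a=np.hstack([cv2.imread(f"pics/{n}2.png") for n in("top","side")]);cv2.imwrite("pics/r2.png",cv2.resize(a,(800,400)))
```

```text
top red (442.5, 287.3, 25.5, (437, 283, 12, 8))
top red (434.3, 273.3, 22.5, (429, 271, 14, 7))
top yellow (395.6, 240.0, 292.5, (386, 230, 21, 20))
top blue (413.8, 189.0, 262.5, (405, 180, 19, 19))
top blue (421.3, 88.3, 39.0, (415, 77, 19, 19))
side red (431.3, 217.4, 192.5, (423, 210, 18, 16))
side yellow (376.2, 213.6, 193.0, (368, 207, 18, 15))
side blue (356.3, 182.9, 140.5, (349, 177, 16, 13))
side blue (303.3, 132.3, 29.0, (295, 128, 20, 8))
```

View pics/r2.png

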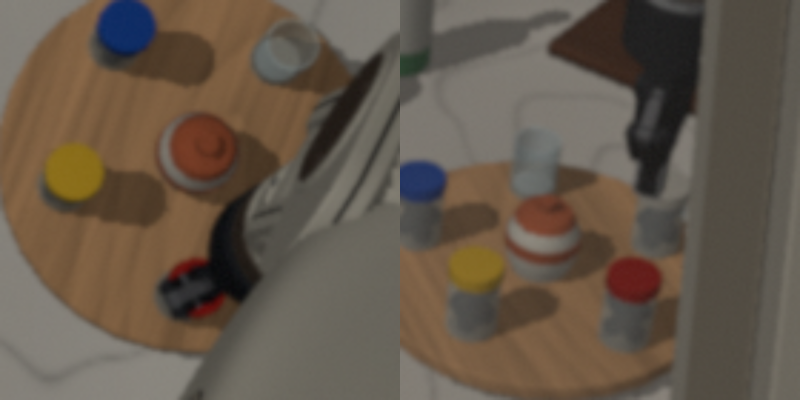

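Run:
```python
from h import *
print(tri((436.5,281.5),(437.5,186.5)))
def proj(n,P):
    K,D,r,t=cal(n);return cv2.projectPoints(np.float64(P).reshape(-1,1,3),R.from_matrix(r).as_rotvec(),t,K,D)[0][:,0].round(1)
for P in([.4176,-.2613,.138],[.4176,-.2613,.155]):print(proj("top",P),proj("side",P))
a=[]
for n,x,y in(("top",420,250),("side",410,150)):
    p=cv2.imread(f"pics/{n}2f.png")[y:y+75,x:x+60];a.append(cv2.convertScaleAbs(cv2.resize(p,(400,500),interpolation=cv2.INTER_CUBIC),alpha=1.8,beta=20))
cv2.imwrite("pics/r3.png",np.hstack(a))
```

```text
(array([ 0.40015229, -0.23502447,  0.19715016]), np.float64(0.006101216599911593))
[[443.9 277. ]] [[434.2 199.9]]
[[445.9 276. ]] [[435.3 193.7]]
```

View pics/r3.png

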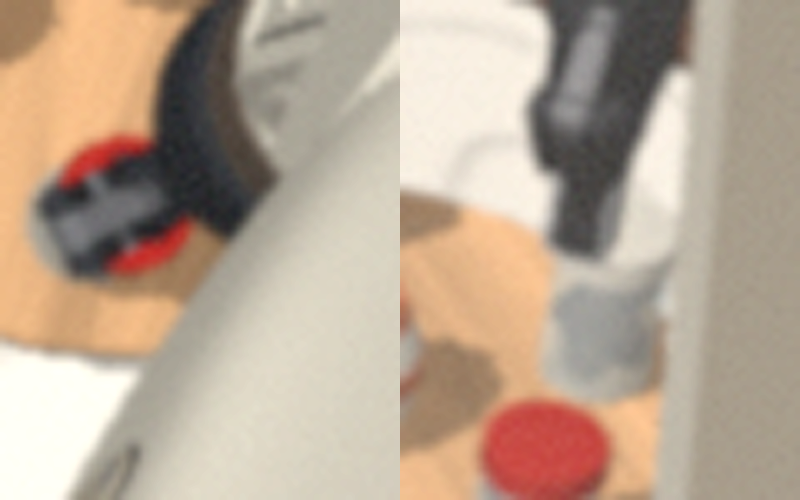

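The shut fingers hang at crop (580,250), side pixel (437,187), which is higher than the reported pose predicts (434,200). I'll check this with depth.

Run:
```python
from h import *
p,d=camera("side")
K,D,r,t=cal("side")
for u,v in((437,180),(437,184),(436,187),(437,190),(437,193),(435,199),(431,216),(432,172),(376,212)):
    o,dr=ray("side",[(u,v)]);z=d[v,u];P=o+dr[0]*z;print(u,v,p[v,u],z,P.round(4))
p,d=camera("top")
for u,v in((435,282),(428,284),(443,279),(396,240),(438,288),(340,300)):
    o,dr=ray("top",[(u,v)]);z=d[v,u];P=o+dr[0]*z;print("top",u,v,p[v,u],z,P.round(4))
print(bot.get_obs()["eef_pos"],bot.get_obs()["joint_pos"])
```

```text
437 180 [28 29 28] 1.2326471 [ 0.4121 -0.251   0.1992]
437 184 [32 32 31] 1.2358841 [ 0.4093 -0.2496  0.1911]
436 187 [37 34 34] 1.2457677 [ 0.4121 -0.252   0.1805]
437 190 [96 93 87] 1.3884821 [ 0.4764 -0.3469  0.0893]
437 193 [83 82 78] 1.3992333 [ 0.4778 -0.3511  0.0776]
435 199 [78 79 76] 1.4156721 [ 0.4812 -0.3522  0.0569]
431 216 [100  29  26] 1.3103968 [ 0.4167 -0.2593  0.0941]
432 172 [28 25 25] 1.1826907 [ 0.4024 -0.2161  0.2405]
376 212 [134 106  38] 1.3159596 [ 0.5016 -0.1714  0.0956]
top 435 282 [52 52 53] 0.995025 [ 0.3952 -0.2166  0.2609]
top 428 284 [49 49 49] 0.9998203 [ 0.3922 -0.205   0.2554]
top 443 279 [38 38 40] 0.9798088 [ 0.3988 -0.2275  0.277 ]
top 396 240 [138 109  27] 1.1766012 [ 0.5007 -0.173   0.0957]
top 438 288 [75 14 11] 1.162211 [ 0.3997 -0.2585  0.0918]
top 340 300 [130 127 119] 1.2518739 [ 0.3822 -0.0581 -0.0034]
[ 0.41831269 -0.26176034  0.15477463] [-5.59122796e-01  2.65199371e-01 -1.37637599e-01  1.16564970e+00
 -2.77269809e-05  2.12366210e+00]
```

Depth puts the fingertips at z≈0.177 with the TCP reported at 0.155. That is about 39 mm higher than the text says, and it explains closing above the lid. I'll reopen, go down in stages and check.

>>> apply_moves(
  steps=[
    [[0,0,0],[0,0,0],1],
    [[0,0,0],[0,0,0],1],
    [[0,0,0],[0,0,0],1],
    [[0,0,0],[0,0,0],1],
    [[0,0,0],[0,0,0],1],
    [[0,0,0],[0,0,0],1],
    [[0,0,0],[0,0,0],1],
    [[0,0,0],[0,0,0],1],
  ],
)

```text
clock: 3.73
eef_pos: [0.4178, -0.2614, 0.1536]
tool_rot: [0.974, 0.227, -0.0, -0.0]
ft_force: [0.1, -0.3, 0.5]
grip_width: 0.0853
grasp_force: 0.0
```

```bash
python3 go.py .416 -.260 .06
python3 - <<'E'
from h import *
p,d=camera("side");K,D,r,t=cal("side")
P=[]
for v in range(140,240):
  for u in range(390,460):
    if p[v,u].max()<55 and d[v,u]>0:
      o,dr=ray("side",[(u,v)]);P.append(np.r_[o+dr[0]*d[v,u],u,v])
P=np.array(P);P=P[(abs(P[:,0]-.41)<.07)&(abs(P[:,1]+.25)<.09)];P=P[P[:,2].argsort()];print(P[:25:2].round(3))
E
```

```text
pos [ 0.4178 -0.2614  0.1536] yaw -63.7 tilt z [-0.  0. -1.] j [-0.56  0.27 -0.14  1.17 -0.    2.12] t 3.7333
turn z total 0.0 shift total [-0.0047 -0.0102  0.4682] mm 2.2482607440045004 93.6429972224136
[[ 4.30e-01 -3.01e-01  1.85e-01  4.45e+02  1.73e+02]
 [ 3.87e-01 -2.17e-01  1.86e-01  4.34e+02  1.97e+02]
 [ 4.27e-01 -3.00e-01  1.87e-01  4.46e+02  1.73e+02]
 [ 3.98e-01 -2.10e-01  1.88e-01  4.28e+02  1.95e+02]
 [ 4.30e-01 -3.06e-01  1.88e-01  4.47e+02  1.71e+02]
 [ 3.87e-01 -2.16e-01  1.89e-01  4.34e+02  1.96e+02]
 [ 3.93e-01 -2.13e-01  1.90e-01  4.31e+02  1.95e+02]
 [ 3.88e-01 -2.17e-01  1.90e-01  4.34e+02  1.95e+02]
 [ 4.32e-01 -3.04e-01  1.91e-01  4.46e+02  1.70e+02]
 [ 3.87e-01 -2.12e-01  1.91e-01  4.33e+02  1.96e+02]
 [ 3.87e-01 -2.09e-01  1.92e-01  4.32e+02  1.96e+02]
 [ 3.96e-01 -2.13e-01  1.93e-01  4.30e+02  1.93e+02]
 [ 3.87e-01 -2.19e-01  1.93e-01  4.35e+02  1.94e+02]]
```

>>> apply_moves(
  steps=[
    [[-0.005,-0.01,0.06],[0,0,0],1],
    [[0,0,0.09],[0,0,0],1],
    [[0,0,0.1],[0,0,0],1],
    [[0,0,0.1],[0,0,0],1],
    [[0,0,0.1],[0,0,0],1],
    [[0,0,0.07],[0,0,0],1],
    [[0,0,0.04],[0,0,0],1],
    [[0,0,0],[0,0,0],1],
  ],
)

```text
clock: 4.45
eef_pos: [0.4147, -0.2592, 0.04]
tool_rot: [0.974, 0.227, -0.001, -0.001]
ft_force: [0.0, -1.0, -0.5]
grip_width: 0.0854
grasp_force: 0.0
```

>>> apply_moves(
  steps=[
    [[0,0,0],[0,0,0],0],
    [[0,0,0],[0,0,0],0],
    [[0,0,0],[0,0,0],0],
    [[0,0,0],[0,0,0],0],
    [[0,0,0],[0,0,0],0],
    [[0,0,0],[0,0,0],0],
    [[0,0,0],[0,0,0],0],
    [[0,0,0],[0,0,0],0],
  ],
)

```text
clock: 5.12
eef_pos: [0.4171, -0.2608, 0.043]
tool_rot: [0.974, 0.227, 0.001, 0.001]
ft_force: [0.1, -0.1, 5.4]
grip_width: 0.0427
grasp_force: 59.9
```

>>> apply_moves(
  steps=[
    [[0,0,-0.02],[0,0,0],0],
    [[0,0,-0.06],[0,0,0],0],
    [[0,0,-0.1],[0,0,0],0],
    [[0,0,-0.12],[0,0,0],0],
    [[0,0,-0.12],[0,0,0],0],
    [[0,0,-0.1],[0,0,0],0],
    [[0,0,-0.06],[0,0,0],0],
    [[0,0,-0.02],[0,0,0],0],
  ],
)

```text
clock: 5.78
eef_pos: [0.4169, -0.2606, 0.1639]
tool_rot: [0.974, 0.227, 0.001, 0.001]
ft_force: [0.2, -0.4, -1.5]
grip_width: 0.0426
grasp_force: 61.0
```

```bash
python3 go.py .4436 .1798 .16 -40
```

```text
pos [ 0.4169 -0.2606  0.1639] yaw -63.7 tilt z [ 0.003 -0.002 -1.   ] j [-0.56  0.25 -0.13  1.19  0.    2.12] t 5.7833
turn z total -0.1317 shift total [ 1.7726 -1.3129  0.0191] mm 441.16934671555737 3.82300856649909
```

>>> apply_moves(
  steps=[
    [[0,0,0],[0,0,-0.02],0],
    [[0,0,0],[0,0,-0.037],0],
    [[0,0,0],[0,0,-0.037],0],
    [[0,0,0],[0,0,-0.037],0],
    [[0.05,-0.037,0],[0,0,0],0],
    [[0.1,-0.074,0],[0,0,0],0],
    [[0.15,-0.111,0],[0,0,0],0],
    [[0.16,-0.118,0],[0,0,0],0],
  ],
)

```text
clock: 6.45
eef_pos: [0.4224, -0.1447, 0.1607]
tool_rot: [0.908, 0.419, -0.001, -0.001]
ft_force: [1.5, 0.7, -2.9]
grip_width: 0.0426
grasp_force: 61.0
```

>>> apply_moves(
  steps=[
    [[0.16,-0.118,0],[0,0,0],0],
    [[0.16,-0.118,0],[0,0,0],0],
    [[0.16,-0.118,0],[0,0,0],0],
    [[0.16,-0.118,0],[0,0,0],0],
    [[0.16,-0.118,0],[0,0,0],0],
    [[0.16,-0.118,0],[0,0,0],0],
    [[0.15,-0.111,0],[0,0,0],0],
    [[0.1,-0.074,0],[0,0,0],0],
  ],
)

```text
clock: 7.12
eef_pos: [0.4414, 0.1578, 0.161]
tool_rot: [0.907, 0.422, -0.0, -0.001]
ft_force: [0.1, -0.8, -1.2]
grip_width: 0.0425
grasp_force: 61.1
```

>>> apply_moves(
  steps=[
    [[0.05,-0.037,0],[0,0,0],0],
    [[0,0,0],[0,0,0],0],
    [[0,0,0],[0,0,0],0],
    [[0,0,0],[0,0,0],0],
    [[0,0,0],[0,0,0],0],
    [[0,0,0],[0,0,0],0],
    [[0,0,0],[0,0,0],0],
    [[0,0,0],[0,0,0],0],
  ],
)

```text
clock: 7.78
eef_pos: [0.4436, 0.1659, 0.1618]
tool_rot: [0.907, 0.421, 0.0, -0.0]
ft_force: [-0.4, 0.8, -1.6]
grip_width: 0.0424
grasp_force: 61.1
```

```bash
python3 go.py .4436 .1798 .16
python3 - <<'E'
from h import *
for n in("top","side"):
    p,d=camera(n);cv2.imwrite(f"pics/{n}4.png",p[:,:,::-1])
    for b in blobs(p,"red",15,1500):print(n,b[:4])
    x,y=(160,190) if n=="top" else (170,180)
    cv2.imwrite(f"pics/{n}4c.png",cv2.convertScaleAbs(cv2.resize(p[y:y+200,x:x+200,::-1],(400,400)),alpha=1.6))
cv2.imwrite("pics/r4.png",np.hstack([cv2.imread(f"pics/{n}4c.png") for n in("top","side")]))
E
```

```text
pos [0.4436 0.1659 0.1618] yaw -40.2 tilt z [ 0.  0. -1.] j [ 0.36  0.22 -0.17  1.17  0.    2.63] t 7.7833
turn z total 0.0 shift total [ 0.0529 -0.0451  0.0091] mm 13.897209514720576 1.8117632803939676
top (243.7, 272.1, 328.5, (235, 257, 17, 33))
side (264.2, 326.8, 1087.5, (241, 307, 48, 41))
```

View pics/r4.png

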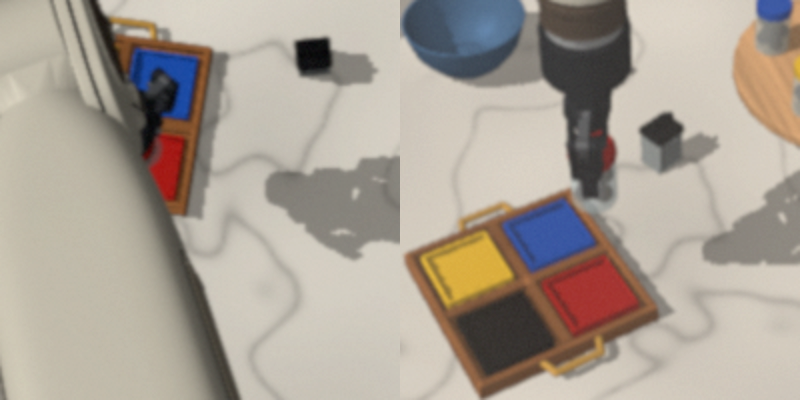

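The jar hangs upright from the fingers. In the side view its foot is at about (269,283), above the blue/red boundary because of the view angle. I'll check the foot against the prediction.

Run:
```python
from h import *
K,D,r,t=cal("side")
for P in([.4436,.1659,.147],[.4436,.1659,.147+.059],[.4596,.1659,.147]):print(cv2.projectPoints(np.float64(P).reshape(1,1,3),R.from_matrix(r).as_rotvec(),t,K,D)[0][0])
im=cv2.imread("pics/side4.png")[230:300,225:305];cv2.imwrite("pics/r5.png",cv2.convertScaleAbs(cv2.resize(im,(640,560),interpolation=cv2.INTER_CUBIC),alpha=1.8))
```

```text
[[266.9132342  278.79086603]]
[[265.46848309 255.50332778]]
[[261.83056624 273.93705165]]
```

View pics/r5.png

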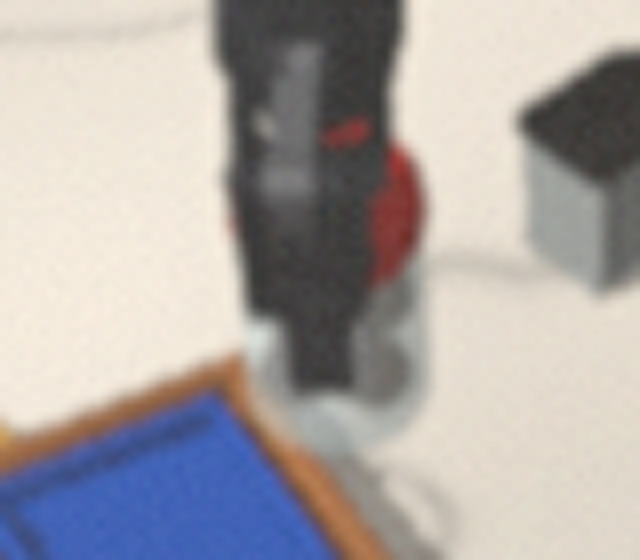

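Its position matches the prediction, so I'll centre it and lower it.

>>> apply_moves(
  steps=[
    [[0.025,-0.022,0],[0,0,0],0],
    [[0.027,-0.022,0.02],[0,0,0],0],
    [[0,0,0.08],[0,0,0],0],
    [[0,0,0.12],[0,0,0],0],
    [[0,0,0.12],[0,0,0],0],
    [[0,0,0.12],[0,0,0],0],
    [[0,0,0.08],[0,0,0],0],
    [[0,0,0.03],[0,0,0],0],
  ],
)

```text
clock: 8.55
eef_pos: [0.4413, 0.1802, 0.0448]
tool_rot: [0.907, 0.422, -0.003, -0.0]
ft_force: [-0.5, 0.3, -1.5]
grip_width: 0.0423
grasp_force: 61.1
```

>>> apply_moves(
  steps=[
    [[0,0,0.01],[0,0,0],0],
    [[0,0,0.01],[0,0,0],0],
    [[0,0,0],[0,0,0],0],
    [[0,0,0],[0,0,0],0],
    [[0,0,0],[0,0,0],0],
    [[0,0,0],[0,0,0],0],
    [[0,0,0],[0,0,0],0],
    [[0,0,0],[0,0,0],0],
  ],
)

```text
clock: 9.22
eef_pos: [0.4437, 0.1803, 0.0441]
tool_rot: [0.907, 0.422, 0.0, 0.0]
ft_force: [0.2, 0.1, -2.3]
grip_width: 0.043
grasp_force: 61.1
```

>>> apply_moves(
  steps=[
    [[0,0,0.01],[0,0,0],0],
    [[0,0,0.01],[0,0,0],0],
    [[0,0,0.01],[0,0,0],0],
    [[0,0,0.01],[0,0,0],0],
    [[0,0,0.01],[0,0,0],0],
    [[0,0,0.01],[0,0,0],0],
    [[0,0,0],[0,0,0],0],
    [[0,0,0],[0,0,0],0],
  ],
)

```text
clock: 9.88
eef_pos: [0.4433, 0.1802, 0.0315]
tool_rot: [0.907, 0.422, -0.0, -0.0]
ft_force: [0.7, 0.1, -1.6]
grip_width: 0.0428
grasp_force: 61.1
```

>>> apply_moves(
  steps=[
    [[0,0,0.004],[0,0,0],0],
    [[0,0,0.004],[0,0,0],0],
    [[0,0,0.004],[0,0,0],0],
    [[0,0,0],[0,0,0],0],
    [[0,0,0],[0,0,0],0],
    [[0,0,0],[0,0,0],0],
    [[0,0,0],[0,0,0],0],
    [[0,0,0],[0,0,0],0],
  ],
)

```text
clock: 10.55
eef_pos: [0.4435, 0.1803, 0.0294]
tool_rot: [0.907, 0.422, 0.0, -0.0]
ft_force: [0.1, 0.6, -1.8]
grip_width: 0.0423
grasp_force: 61.1
```

Not touching yet, so I'll creep on.

>>> apply_moves(
  steps=[
    [[0,0,0.004],[0,0,0],0],
    [[0,0,0.004],[0,0,0],0],
    [[0,0,0.003],[0,0,0],0],
    [[0,0,0],[0,0,0],0],
    [[0,0,0],[0,0,0],0],
    [[0,0,0],[0,0,0],0],
    [[0,0,0],[0,0,0],0],
    [[0,0,0],[0,0,0],0],
  ],
)

```text
clock: 11.22
eef_pos: [0.4441, 0.1807, 0.029]
tool_rot: [0.907, 0.422, 0.001, -0.0]
ft_force: [-3.8, -1.5, 11.5]
grip_width: 0.0425
grasp_force: 61.2
```

>>> apply_moves(
  steps=[
    [[0,0,-0.005],[0,0,0],0],
    [[0,0,0],[0,0,0],0.5],
    [[0,0,0],[0,0,0],0.6],
    [[0,0,0],[0,0,0],0.7],
    [[0,0,0],[0,0,0],0.85],
    [[0,0,0],[0,0,0],0.9],
    [[0,0,0],[0,0,0],0.9],
    [[0,0,0],[0,0,0],0.9],
  ],
)

```text
clock: 11.88
eef_pos: [0.4434, 0.1802, 0.0279]
tool_rot: [0.907, 0.422, -0.0, 0.0]
ft_force: [-0.5, -0.6, -0.0]
grip_width: 0.0768
grasp_force: 0.0
```

>>> apply_moves(
  steps=[
    [[0,0,-0.03],[0,0,0],0.9],
    [[0,0,-0.08],[0,0,0],0.9],
    [[0,0,-0.12],[0,0,0],0.9],
    [[0,0,-0.12],[0,0,0],0.9],
    [[0,0,-0.12],[0,0,0],0.9],
    [[0,0,-0.12],[0,0,0],0.9],
    [[0,0,-0.1],[0,0,0],0.9],
    [[0,0,-0.03],[0,0,0],1],
  ],
)

```text
clock: 12.55
eef_pos: [0.4454, 0.1811, 0.1759]
tool_rot: [0.907, 0.422, 0.003, 0.0]
ft_force: [0.2, 0.1, -0.2]
grip_width: 0.0853
grasp_force: 0.0
```

```bash
python3 go.py .502 -.172 .165 10
```

```text
pos [0.4454 0.1811 0.1759] yaw -40.1 tilt z [ 0.006  0.002 -1.   ] j [ 0.39  0.22 -0.14  1.21  0.    2.66] t 12.55
turn z total -0.2785 shift total [-1.788  -0.028   0.0444] mm 357.64893549582786 8.878431017398507
```

>>> apply_moves(
  steps=[
    [[0,0,0],[0,0,-0.034],1],
    [[0,0,0],[0,0,-0.035],1],
    [[0,0,0],[0,0,-0.035],1],
    [[0,0,0],[0,0,-0.035],1],
    [[0,0,0],[0,0,-0.035],1],
    [[0,0,0],[0,0,-0.035],1],
    [[0,0,0],[0,0,-0.035],1],
    [[0,0,0],[0,0,-0.034],1],
  ],
)

```text
clock: 13.22
eef_pos: [0.443, 0.1801, 0.1713]
tool_rot: [0.641, 0.767, -0.001, -0.0]
ft_force: [0.4, -0.0, 0.2]
grip_width: 0.0853
grasp_force: 0.0
```

>>> apply_moves(
  steps=[
    [[-0.1,0,0],[0,0,0],1],
    [[-0.19,0,0],[0,0,0],1],
    [[-0.2,0,0],[0,0,0],1],
    [[-0.2,0,0],[0,0,0],1],
    [[-0.2,0,0],[0,0,0],1],
    [[-0.2,0,0],[0,0,0],1],
    [[-0.2,0,0],[0,0,0],1],
    [[-0.2,0,0],[0,0,0],1],
  ],
)

```text
clock: 13.88
eef_pos: [0.4943, -0.1151, 0.1714]
tool_rot: [0.643, 0.766, -0.0, -0.0]
ft_force: [1.3, -0.2, 0.5]
grip_width: 0.0856
grasp_force: 0.0
```

>>> apply_moves(
  steps=[
    [[-0.15,-0.01,0],[0,0,0],1],
    [[-0.1,-0.01,0],[0,0,0],1],
    [[-0.03,0,0],[0,0,0],1],
    [[0,0,0],[0,0,0],1],
    [[0,0,0],[0,0,0],1],
    [[0,0,0],[0,0,0],1],
    [[0,0,0],[0,0,0],1],
    [[0,0,0],[0,0,0],1],
  ],
)

```text
clock: 14.55
eef_pos: [0.5005, -0.1678, 0.1722]
tool_rot: [0.643, 0.766, 0.0, -0.0]
ft_force: [0.3, 0.5, 1.0]
grip_width: 0.0853
grasp_force: 0.0
```

```bash
python3 go.py .502 -.172 .041
python3 - <<'E'
from h import *
for n in("top","side"):
    p,d=camera(n);cv2.imwrite(f"pics/{n}6.png",p[:,:,::-1])
    for c in ("red","yellow","blue"):
        for b in blobs(p,c,100,1500):print(n,c,b[:4])
    x,y=(160,190) if n=="top" else (170,230)
    cv2.imwrite(f"pics/{n}6c.png",cv2.convertScaleAbs(cv2.resize(p[y:y+150,x:x+150,::-1],(400,400)),alpha=1.6))
cv2.imwrite("pics/r6.png",np.hstack([cv2.imread(f"pics/{n}6c.png") for n in("top","side")]))
E
```

```text
pos [ 0.5005 -0.1678  0.1722] yaw 10.0 tilt z [-0.  0. -1.] j [-0.32  0.32 -0.01  1.24  0.    1.07] t 14.55
turn z total 0.0 shift total [-0.0219  0.0038  0.656 ] mm 4.446517681259541 131.20505803640498
top red (232.7, 271.6, 967.5, (215, 254, 37, 36))
top yellow (199.7, 225.8, 943.5, (182, 209, 37, 35))
top blue (240.1, 231.6, 934.5, (222, 214, 37, 36))
top blue (295.0, 95.8, 956.5, (276, 70, 37, 52))
side red (261.6, 332.5, 437.5, (241, 316, 48, 32))
side red (262.6, 308.2, 299.0, (252, 299, 24, 19))
side yellow (202.9, 313.8, 972.0, (181, 296, 46, 37))
side yellow (376.1, 213.6, 194.5, (367, 207, 19, 15))
side blue (241.9, 296.5, 735.0, (222, 281, 42, 34))
side blue (356.4, 182.9, 144.5, (349, 177, 16, 13))
```

View pics/r6.png

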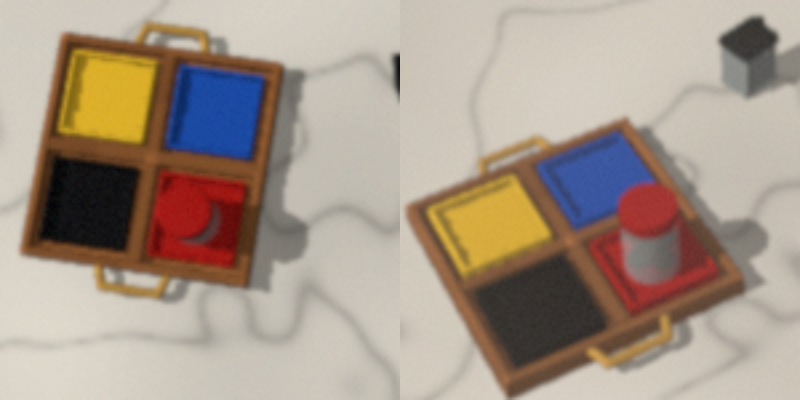

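Red stands upright inside the red tray (side crop (650,240)). Next is yellow, which is unmoved.

>>> apply_moves(
  steps=[
    [[-0.02,0.004,0.04],[0,0,0],1],
    [[0,0,0.1],[0,0,0],1],
    [[0,0,0.12],[0,0,0],1],
    [[0,0,0.12],[0,0,0],1],
    [[0,0,0.12],[0,0,0],1],
    [[0,0,0.1],[0,0,0],1],
    [[0,0,0.04],[0,0,0],1],
    [[0,0,0.01],[0,0,0],1],
  ],
)

```text
clock: 15.32
eef_pos: [0.5002, -0.1724, 0.0398]
tool_rot: [0.643, 0.766, -0.001, -0.002]
ft_force: [-0.5, -0.4, 0.4]
grip_width: 0.0855
grasp_force: 0.0
```

>>> apply_moves(
  steps=[
    [[0,0,0],[0,0,0],0],
    [[0,0,0],[0,0,0],0],
    [[0,0,0],[0,0,0],0],
    [[0,0,0],[0,0,0],0],
    [[0,0,0],[0,0,0],0],
    [[0,0,0],[0,0,0],0],
    [[0,0,0],[0,0,0],0],
    [[0,0,0],[0,0,0],0],
  ],
)

```text
clock: 15.98
eef_pos: [0.5032, -0.1734, 0.0437]
tool_rot: [0.643, 0.766, 0.001, 0.002]
ft_force: [-0.0, -0.7, 6.7]
grip_width: 0.0425
grasp_force: 60.1
```

>>> apply_moves(
  steps=[
    [[0,0,-0.02],[0,0,0],0],
    [[0,0,-0.06],[0,0,0],0],
    [[0,0,-0.1],[0,0,0],0],
    [[0,0,-0.12],[0,0,0],0],
    [[0,0,-0.12],[0,0,0],0],
    [[0,0,-0.12],[0,0,0],0],
    [[0,0,-0.08],[0,0,0],0],
    [[0,0,-0.02],[0,0,0],0],
  ],
)

```text
clock: 16.65
eef_pos: [0.5036, -0.1735, 0.1734]
tool_rot: [0.643, 0.766, 0.001, 0.003]
ft_force: [0.5, -0.3, -1.0]
grip_width: 0.0426
grasp_force: 61.0
```

```bash
python3 go.py .5477 .2569 .17 37; python3 go.py .5477 .2569 .17 10
```

```text
pos [ 0.5036 -0.1735  0.1734] yaw 9.9 tilt z [ 0.005 -0.002 -1.   ] j [-0.33  0.32 -0.    1.24  0.    1.07] t 16.65
turn z total -0.1505 shift total [1.5857 1.4712 0.02  ] mm 432.6073177290417 4.005589352672546
pos [ 0.5036 -0.1735  0.1734] yaw 9.9 tilt z [ 0.005 -0.002 -1.   ] j [-0.33  0.32 -0.    1.24  0.    1.07] t 16.65
turn z total -0.0005 shift total [2.0808 0.5909 0.0145] mm 432.6161652873634 2.896485945921006
```

>>> apply_moves(
  steps=[
    [[0.06,0.017,0],[0,0,0],0],
    [[0.12,0.034,0],[0,0,0],0],
    [[0.18,0.051,0],[0,0,0],0],
    [[0.18,0.051,0],[0,0,0],0],
    [[0.18,0.051,0],[0,0,0],0],
    [[0.18,0.051,0],[0,0,0],0],
    [[0.18,0.051,0],[0,0,0],0],
    [[0.18,0.051,0],[0,0,0],0],
  ],
)

```text
clock: 17.32
eef_pos: [0.5272, 0.0899, 0.1681]
tool_rot: [0.643, 0.766, -0.001, -0.001]
ft_force: [0.8, 0.2, -1.3]
grip_width: 0.0425
grasp_force: 60.9
```

>>> apply_moves(
  steps=[
    [[0.18,0.051,0],[0,0,0],0],
    [[0.18,0.051,0],[0,0,0],0],
    [[0.18,0.051,0],[0,0,0],0],
    [[0.15,0.044,0],[0,0,0],0],
    [[0.09,0.026,0],[0,0,0],0],
    [[0.04,0.011,0],[0,0,0],0],
    [[0,0,0],[0,0,0],0],
    [[0,0,0],[0,0,0],0],
  ],
)

```text
clock: 17.98
eef_pos: [0.5457, 0.2567, 0.1686]
tool_rot: [0.643, 0.766, -0.002, -0.0]
ft_force: [0.9, -0.1, -1.1]
grip_width: 0.0428
grasp_force: 60.9
```

```bash
python3 go.py .5477 .2569 .034
```

```text
pos [0.5457 0.2567 0.1686] yaw 9.9 tilt z [-0.003 -0.002 -1.   ] j [ 0.44  0.47  0.21  1.31 -0.    1.84] t 17.9833
turn z total 0.0 shift total [1.000e-04 1.210e-02 6.731e-01] mm 2.4281078639121354 134.6176127845144
```

>>> apply_moves(
  steps=[
    [[0,0.008,0.04],[0,0,0],0],
    [[0,0,0.1],[0,0,0],0],
    [[0,0,0.12],[0,0,0],0],
    [[0,0,0.12],[0,0,0],0],
    [[0,0,0.12],[0,0,0],0],
    [[0,0,0.08],[0,0,0],0],
    [[0,0,0.04],[0,0,0],0],
    [[0,0,0.02],[0,0,0],0],
  ],
)

```text
clock: 18.65
eef_pos: [0.5473, 0.2554, 0.0402]
tool_rot: [0.644, 0.765, -0.002, -0.001]
ft_force: [-0.6, -0.6, -1.1]
grip_width: 0.0427
grasp_force: 61.0
```

>>> apply_moves(
  steps=[
    [[0,0,0.01],[0,0,0],0],
    [[0,0,0.01],[0,0,0],0],
    [[0,0,0.01],[0,0,0],0],
    [[0,0,0],[0,0,0],0],
    [[0,0,0],[0,0,0],0],
    [[0,0,0],[0,0,0],0],
    [[0,0,0],[0,0,0],0],
    [[0,0,0],[0,0,0],0],
  ],
)

```text
clock: 19.32
eef_pos: [0.5485, 0.2576, 0.0364]
tool_rot: [0.643, 0.766, 0.0, 0.0]
ft_force: [0.2, 0.4, -0.4]
grip_width: 0.0424
grasp_force: 61.0
```

>>> apply_moves(
  steps=[
    [[0,0,0.01],[0,0,0],0],
    [[0,0,0.01],[0,0,0],0],
    [[0,0,0.005],[0,0,0],0],
    [[0,0,0.004],[0,0,0],0],
    [[0,0,0.003],[0,0,0],0],
    [[0,0,0],[0,0,0],0],
    [[0,0,0],[0,0,0],0],
    [[0,0,0],[0,0,0],0],
  ],
)

```text
clock: 19.98
eef_pos: [0.5482, 0.2574, 0.0298]
tool_rot: [0.643, 0.766, -0.0, -0.0]
ft_force: [-1.0, -1.6, 0.5]
grip_width: 0.0428
grasp_force: 61.2
```

>>> apply_moves(
  steps=[
    [[0,0,0.003],[0,0,0],0],
    [[0,0,0.002],[0,0,0],0],
    [[0,0,0],[0,0,0],0],
    [[0,0,0],[0,0,0],0],
    [[0,0,0],[0,0,0],0],
    [[0,0,0],[0,0,0],0],
    [[0,0,0],[0,0,0],0],
    [[0,0,0],[0,0,0],0],
  ],
)

```text
clock: 20.65
eef_pos: [0.5482, 0.2575, 0.0297]
tool_rot: [0.643, 0.766, 0.0, -0.0]
ft_force: [-3.2, -0.7, 5.9]
grip_width: 0.0425
grasp_force: 61.4
```

Contact. Release, rise, and head for the blue jar.

>>> apply_moves(
  steps=[
    [[0,0,-0.003],[0,0,0],0],
    [[0,0,0],[0,0,0],0.5],
    [[0,0,0],[0,0,0],0.6],
    [[0,0,0],[0,0,0],0.7],
    [[0,0,0],[0,0,0],0.85],
    [[0,0,0],[0,0,0],0.9],
    [[0,0,0],[0,0,0],0.9],
    [[0,0,0],[0,0,0],0.9],
  ],
)

```text
clock: 21.32
eef_pos: [0.5484, 0.2575, 0.0292]
tool_rot: [0.643, 0.766, -0.0, -0.0]
ft_force: [-0.4, -0.3, -0.4]
grip_width: 0.0766
grasp_force: 0.0
```

>>> apply_moves(
  steps=[
    [[0,0,-0.03],[0,0,0],0.9],
    [[0,0,-0.08],[0,0,0],0.9],
    [[0,0,-0.12],[0,0,0],0.9],
    [[0,0,-0.12],[0,0,0],0.9],
    [[0,0,-0.12],[0,0,0],0.9],
    [[0,0,-0.12],[0,0,0],0.9],
    [[0,0,-0.1],[0,0,0],0.9],
    [[0,0,-0.03],[0,0,0],1],
  ],
)

```text
clock: 21.98
eef_pos: [0.5503, 0.2584, 0.178]
tool_rot: [0.643, 0.766, 0.003, 0.002]
ft_force: [-0.3, 0.0, -0.2]
grip_width: 0.0854
grasp_force: 0.0
```

```bash
python3 go.py .613 -.2145 .17
```

```text
pos [0.5503 0.2584 0.178 ] yaw 9.9 tilt z [ 0.007  0.003 -1.   ] j [ 0.44  0.47  0.23  1.32 -0.    1.84] t 21.9833
turn z total 0.0 shift total [-2.3831 -0.0984  0.0346] mm 477.0351432755949 6.916045202783182
```

>>> apply_moves(
  steps=[
    [[-0.1,-0.008,0],[0,0,0],1],
    [[-0.19,-0.008,0],[0,0,0],1],
    [[-0.2,-0.008,0],[0,0,0],1],
    [[-0.2,-0.008,0],[0,0,0],1],
    [[-0.2,-0.008,0],[0,0,0],1],
    [[-0.2,-0.008,0],[0,0,0],1],
    [[-0.2,-0.008,0],[0,0,0],1],
    [[-0.2,-0.008,0],[0,0,0],1],
  ],
)

```text
clock: 22.65
eef_pos: [0.5866, -0.0401, 0.1727]
tool_rot: [0.643, 0.766, -0.0, -0.0]
ft_force: [-0.0, 0.8, 0.4]
grip_width: 0.0853
grasp_force: 0.0
```

>>> apply_moves(
  steps=[
    [[-0.2,-0.008,0],[0,0,0],1],
    [[-0.2,-0.008,0],[0,0,0],1],
    [[-0.2,-0.008,0],[0,0,0],1],
    [[-0.15,-0.008,0],[0,0,0],1],
    [[-0.1,0,0],[0,0,0],1],
    [[-0.04,0,0],[0,0,0],1],
    [[0,0,0],[0,0,0],1],
    [[0,0,0],[0,0,0],1],
  ],
)

```text
clock: 23.32
eef_pos: [0.611, -0.214, 0.1726]
tool_rot: [0.643, 0.765, 0.0, -0.001]
ft_force: [0.4, 0.1, 0.4]
grip_width: 0.0856
grasp_force: 0.0
```

```bash
python3 go.py .613 -.2145 .041
python3 - <<'E'
from h import *
for n in("top","side"):
    p,d=camera(n);cv2.imwrite(f"pics/{n}7.png",p[:,:,::-1])
    for c in ("red","yellow","blue"):
        for b in blobs(p,c,50,1500):print(n,c,b[:4])
E
```

```text
pos [ 0.611  -0.214   0.1726] yaw 9.9 tilt z [-0.001  0.001 -1.   ] j [-0.34  0.56  0.36  1.37  0.    1.06] t 23.3167
turn z total 0.0 shift total [-0.005   0.0103  0.6577] mm 2.2837914535831856 131.54898862443875
top red (232.8, 271.6, 969.0, (215, 254, 37, 36))
top yellow (197.0, 224.6, 684.0, (182, 209, 37, 35))
top blue (240.9, 231.7, 885.0, (222, 214, 37, 36))
top blue (295.5, 95.8, 984.0, (277, 71, 36, 52))
side red (260.9, 333.1, 423.5, (241, 316, 48, 32))
side red (262.6, 308.3, 300.5, (252, 299, 22, 20))
side yellow (198.3, 319.9, 333.0, (181, 305, 45, 29))
side yellow (200.3, 295.8, 282.0, (190, 287, 26, 18))
side blue (243.4, 295.5, 631.0, (222, 281, 42, 34))
side blue (356.3, 182.9, 142.5, (349, 177, 16, 13))
```

The yellow and red lids are in place, and the blue jar is unmoved at side (356,183). Going down for blue.

>>> apply_moves(
  steps=[
    [[-0.003,0.006,0.04],[0,0,0],1],
    [[0,0,0.1],[0,0,0],1],
    [[0,0,0.12],[0,0,0],1],
    [[0,0,0.12],[0,0,0],1],
    [[0,0,0.12],[0,0,0],1],
    [[0,0,0.1],[0,0,0],1],
    [[0,0,0.045],[0,0,0],1],
    [[0,0,0.01],[0,0,0],1],
  ],
)

```text
clock: 24.08
eef_pos: [0.6109, -0.2132, 0.0395]
tool_rot: [0.643, 0.766, -0.001, -0.002]
ft_force: [-0.1, -0.3, -0.7]
grip_width: 0.0853
grasp_force: 0.0
```

>>> apply_moves(
  steps=[
    [[0,0,0],[0,0,0],0],
    [[0,0,0],[0,0,0],0],
    [[0,0,0],[0,0,0],0],
    [[0,0,0],[0,0,0],0],
    [[0,0,0],[0,0,0],0],
    [[0,0,0],[0,0,0],0],
    [[0,0,0],[0,0,0],0],
    [[0,0,0],[0,0,0],0],
  ],
)

```text
clock: 24.75
eef_pos: [0.6141, -0.2156, 0.0444]
tool_rot: [0.643, 0.766, 0.001, 0.002]
ft_force: [0.3, -0.5, 5.6]
grip_width: 0.043
grasp_force: 60.1
```

>>> apply_moves(
  steps=[
    [[0,0,-0.02],[0,0,0],0],
    [[0,0,-0.06],[0,0,0],0],
    [[0,0,-0.1],[0,0,0],0],
    [[0,0,-0.12],[0,0,0],0],
    [[0,0,-0.12],[0,0,0],0],
    [[0,0,-0.12],[0,0,0],0],
    [[0,0,-0.08],[0,0,0],0],
    [[0,0,-0.02],[0,0,0],0],
  ],
)

```text
clock: 25.42
eef_pos: [0.6141, -0.2158, 0.174]
tool_rot: [0.643, 0.765, 0.001, 0.003]
ft_force: [0.3, 0.4, -0.4]
grip_width: 0.0422
grasp_force: 61.0
```

```bash
python3 go.py .5342 .1662 .17 37
```

```text
pos [ 0.6141 -0.2158  0.174 ] yaw 9.9 tilt z [ 0.005 -0.002 -1.   ] j [-0.34  0.56  0.37  1.37 -0.    1.06] t 25.4167
turn z total -0.1506 shift total [1.7657 0.8303 0.0192] mm 390.2331063722466 3.830284707802324
```

>>> apply_moves(
  steps=[
    [[0,0,0],[0,0,-0.03],0],
    [[0,0,0],[0,0,-0.03],0],
    [[0,0,0],[0,0,-0.03],0],
    [[0,0,0],[0,0,-0.03],0],
    [[0,0,0],[0,0,-0.03],0],
    [[0.06,0.028,0],[0,0,0],0],
    [[0.12,0.056,0],[0,0,0],0],
    [[0.17,0.08,0],[0,0,0],0],
  ],
)

```text
clock: 26.08
eef_pos: [0.596, -0.1403, 0.1685]
tool_rot: [0.45, 0.893, -0.0, -0.001]
ft_force: [-0.2, -0.7, -1.2]
grip_width: 0.0425
grasp_force: 60.9
```

>>> apply_moves(
  steps=[
    [[0.17,0.08,0],[0,0,0],0],
    [[0.17,0.08,0],[0,0,0],0],
    [[0.17,0.08,0],[0,0,0],0],
    [[0.17,0.08,0],[0,0,0],0],
    [[0.17,0.08,0],[0,0,0],0],
    [[0.17,0.08,0],[0,0,0],0],
    [[0.17,0.08,0],[0,0,0],0],
    [[0.12,0.056,0],[0,0,0],0],
  ],
)

```text
clock: 26.75
eef_pos: [0.5356, 0.1475, 0.1694]
tool_rot: [0.447, 0.895, -0.0, -0.001]
ft_force: [0.5, -0.2, -1.3]
grip_width: 0.0428
grasp_force: 60.9
```

>>> apply_moves(
  steps=[
    [[0.08,0.038,0],[0,0,0],0],
    [[0.026,0.012,0],[0,0,0],0],
    [[0,0,0],[0,0,0],0],
    [[0,0,0],[0,0,0],0],
    [[0,0,0],[0,0,0],0],
    [[0,0,0],[0,0,0],0],
    [[0,0,0],[0,0,0],0],
    [[0,0,0],[0,0,0],0],
  ],
)

```text
clock: 27.42
eef_pos: [0.5336, 0.166, 0.1703]
tool_rot: [0.448, 0.894, -0.0, 0.0]
ft_force: [0.7, 0.8, -0.7]
grip_width: 0.0429
grasp_force: 61.0
```

```bash
python3 go.py .5342 .1662 .036
```

```text
pos [0.5336 0.166  0.1703] yaw 36.8 tilt z [-0. -0. -1.] j [ 0.3   0.38  0.07  1.26 -0.    1.23] t 27.4167
turn z total 0.0 shift total [-0.0011  0.0032  0.6714] mm 0.6733594095739932 134.28446950242125
```

>>> apply_moves(
  steps=[
    [[0,0.003,0.04],[0,0,0],0],
    [[0,0,0.1],[0,0,0],0],
    [[0,0,0.12],[0,0,0],0],
    [[0,0,0.12],[0,0,0],0],
    [[0,0,0.12],[0,0,0],0],
    [[0,0,0.1],[0,0,0],0],
    [[0,0,0.05],[0,0,0],0],
    [[0,0,0.01],[0,0,0],0],
  ],
)

```text
clock: 28.08
eef_pos: [0.5317, 0.1665, 0.0355]
tool_rot: [0.447, 0.894, -0.002, -0.002]
ft_force: [-0.2, 0.2, -0.7]
grip_width: 0.0425
grasp_force: 61.0
```

>>> apply_moves(
  steps=[
    [[0,0,0.004],[0,0,0],0],
    [[0,0,0.004],[0,0,0],0],
    [[0,0,0.004],[0,0,0],0],
    [[0,0,0.004],[0,0,0],0],
    [[0,0,0],[0,0,0],0],
    [[0,0,0],[0,0,0],0],
    [[0,0,0],[0,0,0],0],
    [[0,0,0],[0,0,0],0],
  ],
)

```text
clock: 28.75
eef_pos: [0.5339, 0.1674, 0.0354]
tool_rot: [0.447, 0.895, 0.0, 0.0]
ft_force: [-0.7, -0.6, -1.3]
grip_width: 0.0424
grasp_force: 61.0
```

>>> apply_moves(
  steps=[
    [[0,0,0.008],[0,0,0],0],
    [[0,0,0.006],[0,0,0],0],
    [[0,0,0.005],[0,0,0],0],
    [[0,0,0.004],[0,0,0],0],
    [[0,0,0.004],[0,0,0],0],
    [[0,0,0],[0,0,0],0],
    [[0,0,0],[0,0,0],0],
    [[0,0,0],[0,0,0],0],
  ],
)

```text
clock: 29.42
eef_pos: [0.5338, 0.1673, 0.0304]
tool_rot: [0.447, 0.895, 0.0, 0.0]
ft_force: [-1.8, -0.8, 5.6]
grip_width: 0.0427
grasp_force: 61.4
```

>>> apply_moves(
  steps=[
    [[0,0,-0.003],[0,0,0],0],
    [[0,0,0],[0,0,0],0.5],
    [[0,0,0],[0,0,0],0.6],
    [[0,0,0],[0,0,0],0.7],
    [[0,0,0],[0,0,0],0.85],
    [[0,0,0],[0,0,0],0.9],
    [[0,0,0],[0,0,0],0.9],
    [[0,0,0],[0,0,0],0.9],
  ],
)

```text
clock: 30.08
eef_pos: [0.5338, 0.1674, 0.0303]
tool_rot: [0.447, 0.895, 0.0, 0.0]
ft_force: [-0.5, 0.3, -0.5]
grip_width: 0.0768
grasp_force: 0.0
```

>>> apply_moves(
  steps=[
    [[0,0,-0.03],[0,0,0],0.9],
    [[0,0,-0.08],[0,0,0],0.9],
    [[0,0,-0.12],[0,0,0],0.9],
    [[0,0,-0.12],[0,0,0],0.9],
    [[0,0,-0.12],[0,0,0],0.9],
    [[0,0,-0.12],[0,0,0],0.9],
    [[0,0,-0.1],[0,0,0],0.9],
    [[0,0,-0.03],[0,0,0],1],
  ],
)

```text
clock: 30.75
eef_pos: [0.5358, 0.168, 0.1787]
tool_rot: [0.447, 0.895, 0.002, 0.003]
ft_force: [0.1, -0.2, 0.4]
grip_width: 0.0853
grasp_force: 0.0
```

```bash
python3 go.py .561 -.006 .15 6
```

```text
pos [0.5358 0.168  0.1787] yaw 36.9 tilt z [ 0.007  0.002 -1.   ] j [0.3  0.38 0.08 1.27 0.   1.23] t 30.75
turn z total 0.1717 shift total [-0.8782  0.0335  0.1457] mm 175.76926463055773 29.139909206644017
```

>>> apply_moves(
  steps=[
    [[0,0,0],[0,0,0.034],1],
    [[0,0,0],[0,0,0.034],1],
    [[0,0,0],[0,0,0.034],1],
    [[0,0,0],[0,0,0.035],1],
    [[0,0,0],[0,0,0.035],1],
    [[-0.08,0.003,0],[0,0,0],1],
    [[-0.15,0.006,0],[0,0,0],1],
    [[-0.18,0.007,0],[0,0,0],1],
  ],
)

```text
clock: 31.42
eef_pos: [0.5449, 0.0868, 0.1735]
tool_rot: [0.668, 0.744, -0.0, -0.001]
ft_force: [1.5, -0.2, -0.3]
grip_width: 0.0852
grasp_force: 0.0
```

>>> apply_moves(
  steps=[
    [[-0.18,0.007,0],[0,0,0],1],
    [[-0.15,0.006,0.03],[0,0,0],1],
    [[-0.1,0.004,0.04],[0,0,0],1],
    [[-0.038,0,0.04],[0,0,0],1],
    [[0,0,0],[0,0,0],1],
    [[0,0,0],[0,0,0],1],
    [[0,0,0],[0,0,0],1],
    [[0,0,0],[0,0,0],1],
  ],
)

```text
clock: 32.08
eef_pos: [0.5587, -0.0052, 0.1527]
tool_rot: [0.669, 0.744, 0.0, 0.0]
ft_force: [0.8, -0.2, 0.9]
grip_width: 0.0853
grasp_force: 0.0
```

```bash
python3 go.py .561 -.006 .009
python3 - <<'E'
from h import *
A=[]
for n,x,y in(("top",160,190),("side",170,180)):
    p,d=camera(n);cv2.imwrite(f"pics/{n}8.png",p[:,:,::-1])
    A.append(cv2.convertScaleAbs(cv2.resize(p[y:y+190,x:x+190,::-1],(400,400)),alpha=1.6))
cv2.imwrite("pics/r8.png",np.hstack(A))
E
```

```text
pos [ 0.5587 -0.0052  0.1527] yaw 6.1 tilt z [ 0.001  0.    -1.   ] j [-0.01  0.39  0.04  1.22  0.    1.46] t 32.0833
turn z total 0.0 shift total [-0.0056  0.0107  0.7184] mm 2.406595976100957 143.67481106430128
```

View pics/r8.png

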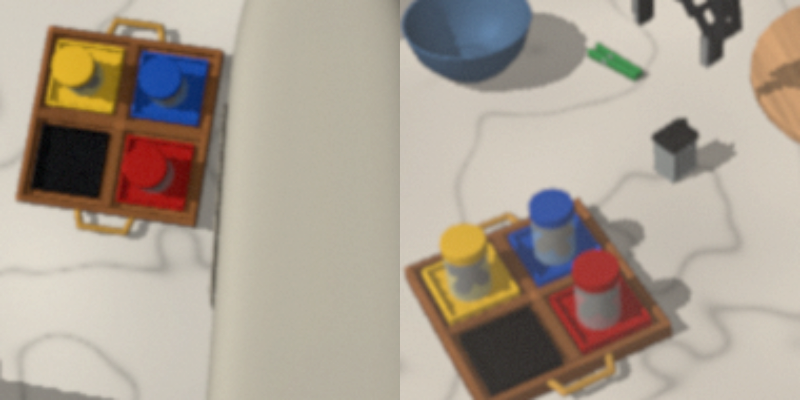

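All three jars stand upright in their own trays (side crop (465,260), (552,225), (597,290)). The grater is at (675,150), between and below the fingers. Going down on it.

>>> apply_moves(
  steps=[
    [[-0.005,0.01,0.04],[0,0,0],1],
    [[0,0,0.1],[0,0,0],1],
    [[0,0,0.13],[0,0,0],1],
    [[0,0,0.13],[0,0,0],1],
    [[0,0,0.13],[0,0,0],1],
    [[0,0,0.1],[0,0,0],1],
    [[0,0,0.07],[0,0,0],1],
    [[0,0,0.025],[0,0,0],1],
  ],
)

```text
clock: 32.85
eef_pos: [0.5584, -0.007, 0.0042]
tool_rot: [0.669, 0.743, -0.002, -0.002]
ft_force: [-0.7, -1.1, 0.5]
grip_width: 0.0853
grasp_force: 0.0
```

```bash
python3 go.py .561 -.006 .006
python3 - <<'E'
from h import *
p,d=camera("side");p=p[195:285,260:350,::-1]
cv2.imwrite("pics/r9.png",cv2.convertScaleAbs(cv2.resize(p,(540,540),interpolation=cv2.INTER_CUBIC),alpha=1.8))
E
```

```text
pos [ 0.5584 -0.007   0.0042] yaw 6.0 tilt z [-0.005  0.    -1.   ] j [-0.01  0.54 -0.15  0.88  0.    1.45] t 32.85
turn z total 0.0 shift total [ 0.0034  0.0134 -0.0091] mm 2.7631668970570806 -1.8159535046981718
```

View pics/r9.png

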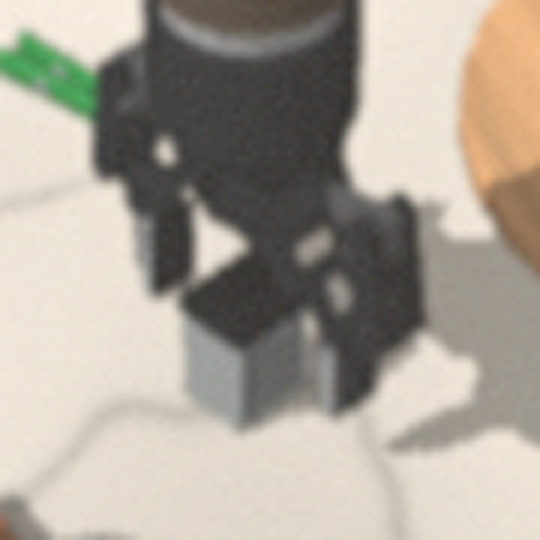

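The fingers straddle the grater squarely (left tip (165,280), right tip (345,400)) and the body is above the handle. Closing.

>>> apply_moves(
  steps=[
    [[0,0,0],[0,0,0],0],
    [[0,0,0],[0,0,0],0],
    [[0,0,0],[0,0,0],0],
    [[0,0,0],[0,0,0],0],
    [[0,0,0],[0,0,0],0],
    [[0,0,0],[0,0,0],0],
    [[0,0,0],[0,0,0],0],
    [[0,0,0],[0,0,0],0],
  ],
)

```text
clock: 33.57
eef_pos: [0.5619, -0.0074, 0.0087]
tool_rot: [0.669, 0.743, 0.001, 0.001]
ft_force: [0.2, 0.5, 5.7]
grip_width: 0.033
grasp_force: 59.3
```

>>> apply_moves(
  steps=[
    [[0,0,0],[0,0,0],0],
    [[0,0,-0.02],[0,0,0],0],
    [[0,0,-0.05],[0,0,0],0],
    [[0,0,-0.1],[0,0,0],0],
    [[0,0,-0.12],[0,0,0],0],
    [[0,0,-0.12],[0,0,0],0],
    [[0,0,-0.1],[0,0,0],0],
    [[0,0,-0.05],[0,0,0],0],
  ],
)

```text
clock: 34.23
eef_pos: [0.5618, -0.0074, 0.1225]
tool_rot: [0.669, 0.743, 0.001, 0.001]
ft_force: [1.1, -0.2, -1.2]
grip_width: 0.033
grasp_force: 59.7
```

```bash
python3 go.py .457 .2704 .15; python3 go.py .457 .2704 .15 -8
```

```text
pos [ 0.5618 -0.0074  0.1225] yaw 5.9 tilt z [ 0.004 -0.    -1.   ] j [-0.01  0.42 -0.01  1.14  0.    1.45] t 34.2333
turn z total 0.0 shift total [ 1.4359 -0.3769 -0.1395] mm 296.90799701807265 -27.890780638708794
pos [ 0.5618 -0.0074  0.1225] yaw 5.9 tilt z [ 0.004 -0.    -1.   ] j [-0.01  0.42 -0.01  1.14  0.    1.45] t 34.2333
turn z total 0.0775 shift total [ 1.3026 -0.7119 -0.1407] mm 296.8846750319389 -28.137947137282065
```

>>> apply_moves(
  steps=[
    [[0,0,-0.04],[0,0,0.026],0],
    [[0,0,-0.05],[0,0,0.026],0],
    [[0,0,-0.05],[0,0,0.025],0],
    [[0.06,-0.033,0],[0,0,0],0],
    [[0.12,-0.066,0],[0,0,0],0],
    [[0.16,-0.0875,0],[0,0,0],0],
    [[0.16,-0.0875,0],[0,0,0],0],
    [[0.16,-0.0875,0],[0,0,0],0],
  ],
)

```text
clock: 34.9
eef_pos: [0.5052, 0.1348, 0.1463]
tool_rot: [0.754, 0.657, -0.001, -0.001]
ft_force: [-0.3, 0.3, -1.2]
grip_width: 0.0332
grasp_force: 59.8
```

>>> apply_moves(
  steps=[
    [[0.16,-0.0875,0],[0,0,0],0],
    [[0.16,-0.0875,0],[0,0,0],0],
    [[0.14,-0.077,0],[0,0,0],0],
    [[0.1,-0.055,0],[0,0,0],0],
    [[0.06,-0.033,0],[0,0,0],0],
    [[0.02,-0.011,0],[0,0,0],0],
    [[0,0,0],[0,0,0],0],
    [[0,0,0],[0,0,0],0],
  ],
)

```text
clock: 35.57
eef_pos: [0.4547, 0.2694, 0.1467]
tool_rot: [0.754, 0.657, -0.001, 0.0]
ft_force: [0.1, -0.3, -2.4]
grip_width: 0.0331
grasp_force: 59.8
```

```bash
python3 go.py .457 .2704 .03
```

```text
pos [0.4547 0.2694 0.1467] yaw -7.8 tilt z [-0.001 -0.001 -1.   ] j [ 0.54  0.34 -0.05  1.18 -0.    2.24] t 35.5667
turn z total 0.0 shift total [0.0074 0.0112 0.5836] mm 2.674662367482434 116.72432855240386
```

>>> apply_moves(
  steps=[
    [[0.004,0.006,0.04],[0,0,0],0],
    [[0,0,0.09],[0,0,0],0],
    [[0,0,0.11],[0,0,0],0],
    [[0,0,0.11],[0,0,0],0],
    [[0,0,0.1],[0,0,0],0],
    [[0,0,0.07],[0,0,0],0],
    [[0,0,0.04],[0,0,0],0],
    [[0,0,0.02],[0,0,0],0],
  ],
)

```text
clock: 36.23
eef_pos: [0.456, 0.2687, 0.0295]
tool_rot: [0.755, 0.656, -0.002, -0.0]
ft_force: [0.6, -0.1, -1.6]
grip_width: 0.0331
grasp_force: 59.8
```

>>> apply_moves(
  steps=[
    [[0,0,0.005],[0,0,0],0],
    [[0,0,0.005],[0,0,0],0],
    [[0,0,0.005],[0,0,0],0],
    [[0,0,0],[0,0,0],0],
    [[0,0,0],[0,0,0],0],
    [[0,0,0],[0,0,0],0],
    [[0,0,0],[0,0,0],0],
    [[0,0,0],[0,0,0],0],
  ],
)

```text
clock: 36.9
eef_pos: [0.4567, 0.2705, 0.0286]
tool_rot: [0.754, 0.657, 0.0, 0.0]
ft_force: [0.7, -0.2, -1.1]
grip_width: 0.033
grasp_force: 59.8
```

>>> apply_moves(
  steps=[
    [[0,0,0.008],[0,0,0],0],
    [[0,0,0.008],[0,0,0],0],
    [[0,0,0.006],[0,0,0],0],
    [[0,0,0.004],[0,0,0],0],
    [[0,0,0.004],[0,0,0],0],
    [[0,0,0],[0,0,0],0],
    [[0,0,0],[0,0,0],0],
    [[0,0,0],[0,0,0],0],
  ],
)

```text
clock: 37.57
eef_pos: [0.4565, 0.2704, 0.0227]
tool_rot: [0.754, 0.657, 0.0, -0.0]
ft_force: [-1.5, -1.8, 4.4]
grip_width: 0.033
grasp_force: 60.4
```

>>> apply_moves(
  steps=[
    [[0,0,-0.003],[0,0,0],0],
    [[0,0,0],[0,0,0],0.42],
    [[0,0,0],[0,0,0],0.5],
    [[0,0,0],[0,0,0],0.6],
    [[0,0,0],[0,0,0],0.7],
    [[0,0,0],[0,0,0],0.75],
    [[0,0,0],[0,0,0],0.75],
    [[0,0,0],[0,0,0],0.75],
  ],
)

```text
clock: 38.23
eef_pos: [0.4566, 0.2704, 0.0229]
tool_rot: [0.754, 0.657, 0.0, -0.0]
ft_force: [-0.0, 0.8, -0.1]
grip_width: 0.0644
grasp_force: 0.0
```

>>> apply_moves(
  steps=[
    [[0,0,-0.03],[0,0,0],0.75],
    [[0,0,-0.08],[0,0,0],0.75],
    [[0,0,-0.12],[0,0,0],0.75],
    [[0,0,-0.12],[0,0,0],0.75],
    [[0,0,-0.12],[0,0,0],0.75],
    [[0,0,-0.12],[0,0,0],0.75],
    [[0,0,-0.12],[0,0,0],0.75],
    [[0,0,-0.08],[0,0,0],0.75],
  ],
)

```text
clock: 38.9
eef_pos: [0.4573, 0.2708, 0.1841]
tool_rot: [0.754, 0.657, 0.002, 0.0]
ft_force: [0.2, 0.1, 0.2]
grip_width: 0.064
grasp_force: 0.0
```

>>> apply_moves(
  steps=[
    [[-0.1,0,0],[0,0,0],0.75],
    [[-0.15,0,0],[0,0,0],0.75],
    [[-0.18,0,0],[0,0,0],0.75],
    [[-0.18,0,0],[0,0,0],0.75],
    [[-0.18,0,0],[0,0,0],0.75],
    [[-0.18,0,0],[0,0,0],0.75],
    [[-0.15,0,0],[0,0,0],0.75],
    [[-0.1,0,0],[0,0,0],0.75],
  ],
)

```text
clock: 39.57
eef_pos: [0.4221, 0.0263, 0.1815]
tool_rot: [0.755, 0.656, -0.0, 0.0]
ft_force: [-0.9, 1.2, -0.2]
grip_width: 0.064
grasp_force: 0.0
```

>>> apply_moves(
  steps=[
    [[0,0,0],[0,0,0],0.75],
    [[0,0,0],[0,0,0],0.75],
    [[0,0,0],[0,0,0],0.75],
    [[0,0,0],[0,0,0],0.75],
    [[0,0,0],[0,0,0],0.75],
    [[0,0,0],[0,0,0],0.75],
    [[0,0,0],[0,0,0],0.75],
    [[0,0,0],[0,0,0],0.75],
  ],
)

```text
clock: 40.23
eef_pos: [0.423, 0.0292, 0.1808]
tool_rot: [0.754, 0.657, -0.0, -0.0]
ft_force: [0.5, -0.6, -0.4]
grip_width: 0.0639
grasp_force: 0.0
```

Run:
```python
from h import *
A=[]
for n in("top","side"):
    p,d=camera(n);A.append(cv2.convertScaleAbs(cv2.resize(p[140:380,160:500,::-1],(400,282)),alpha=1.6))
    A[-1]=cv2.resize(A[-1],(400,400*240//340))
    c=(170,195) if n=="top" else (180,270);A.append(cv2.convertScaleAbs(cv2.resize(p[c[1]:c[1]+110,c[0]:c[0]+150,::-1],(400,293)),alpha=1.6))
cv2.imwrite("pics/r10.png",np.vstack([np.hstack([A[0],A[2]]),np.hstack([A[1],A[3]])]))
```

```text
(no output)
```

View pics/r10.png

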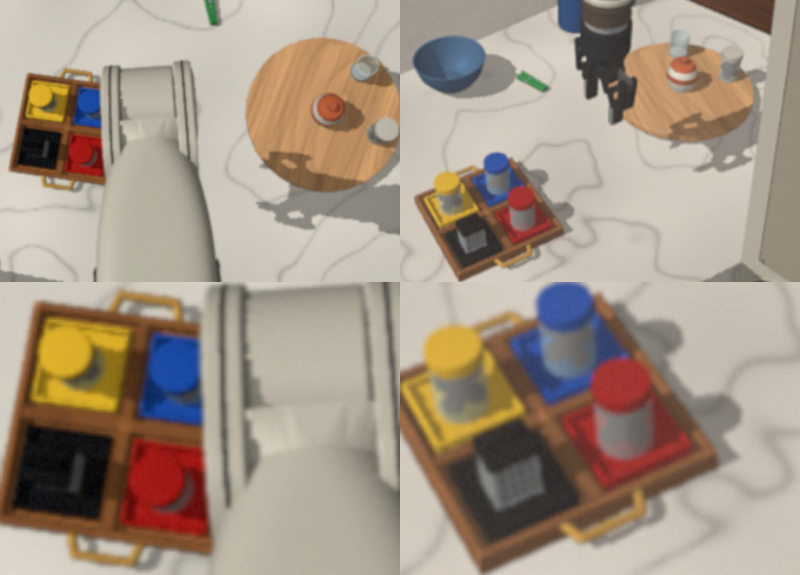

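All four stand upright in their own trays, the white-lidded and open jars are still on the lazy susan, and the arm is clear.

```bash
python3 -c "
from workcell import bot
print(bot.job_done())"
```

```text
the job is handed in; nothing more can be done
None
```

The job is handed in at about 40 s: the red, yellow and blue jars and the grater stand upright in their own compartments, with the white-lidded and open jars left on the lazy susan.

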